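# Prop open the ink bay lid

### The arm

A 6-joint arm with a two-finger parallel gripper is mounted at the origin on the work surface. World frame = base frame: x ahead of the robot, y to its left, z up, the work surface at z = 0. Lengths are in m, angles in rad, forces in N, time in s.
With the tool pointing down it reaches from about 0.4 to 0.825 m from the base axis. Payload 7 kg.
Tool frame: the origin (TCP) lies at the very end of the fingers, on their centre line; the grasp point (between the pads) lies 19 mm behind it; z points along the fingers, y is the line along which they close (so a half turn about z gives the same grasp; the last joint's range is limited). The gripper opens to 88 mm and grips with 3 to 60 N. Pads are 19 mm wide; open, the fingers measure 130 mm over their backs; the gripper's body (78 mm by 193 mm) begins 47 mm behind the grasp point.
Start: joints at [1.608, 0.359, 0.012, 0, -1.224, -0.288], TCP at [0.168, 0.654, 0.227] pointing down, gripper open.
Joint ranges: [-3.07, 3.07], [-1.43, 2.12], [-1.02, 1.25], [-3.03, 1.67], [-3.05, -0], [-3.03, 3.03]. Speed limits (rad/s): [2.39, 2.39, 3.01, 3.14, 3.14, 3.14].

### API

Orientations are given as [roll, pitch, yaw] about the fixed x, y, z axes, in that order (R = Rz(yaw) Ry(pitch) Rx(roll)).
In Python, from station import arm, grab_frame gives the robot as it stands.
- The arm moves only by the tool jog_arm, never from a script. Its argument "deltas" is a list that holds one entry, the list of rows, each a list of 4 numbers: the shift along the tool's x, y, z in units of 60 mm (1.0 is 60 mm), then the turn about the tool's z in units of 5 degrees (1.0 is 5 degrees). A call has 1 to 8 rows; each row is the pose to reach, as a shift and turn from the pose commanded when the call began, along the tool's axes at that moment; what a row does not reach only later rows make up. A row lasts 1/8 s, in which the tool goes at most 62.5 mm and 10.7 degrees, less where a joint would pass 70% of its speed; a pose out of reach is approached as far as the arm can. A call with a gripper value outside its range is refused whole. "grip" is the finger opening in mm, from 0 to 87.6, set as the call begins (left out, the last holds). The fingers move at their own pace and stop on an object; "squeeze" is the grip in N (left out, the last holds). Time passes only in rows, so rows that repeat a pose let the fingers close. It gives the time, the measured TCP pose, the force, the opening and the grip force at its end, in the units of the state.
- arm.get_state(): the state, without advancing time (a new reading comes with each control period).
- grab_frame(name): name is "side" or "top" or "wrist"; returns a dict with "img" (400x640x3 uint8, red, green, blue), "vfov" (degrees; the focal length in pixels is half the picture's height over the tangent of half this angle, whatever the lens; pixels are square), "cx", "cy" (the principal point, pixels), "dist_coeffs" ([k1, k2, p1, p2, k3] as OpenCV has them; the pictures are not rectified), "xyz" and "rotation" of the camera in the world. Camera axes: x right, y down, z forward; pixel columns grow to the right and rows downward; lengths in m; the calibration is good to about 2 mm. A picture is of the moment at which its call begins. There is no depth.
- arm.job_done(): hands the job in; it is judged then, once.
The state is a dict: "t": time; "q": joint angles; "qd": joint speeds; "joint_efforts": joint torques, N m; "eef_pos": TCP position; "ee_rot": TCP orientation; "force": force on the tool from outside, world axes, zero at the start; "moment": the same for the moment, N m; "width": finger opening in m; "gripper_force": force on a finger pad.
Only numpy, scipy, OpenCV 4.12 (cv2) and the standard library are available. Lean on these libraries where they do the work, as an engineer would, in place of code of your own. Each camera call takes 0.05 s, during which the arm holds its last target. There are 200 camera calls.

### The job

Open the ink bay for service: lift its hinged lid by the bar handle and lean it right back on its stop, swing the prop rod up from the deck, then bring the lid down onto it and press gently until the rod's pin has dropped fully into the holding hole under the lid, so the lid stays propped half open by itself. Never slam the lid or force it hard against the rod, and leave the other things on the bench where they are.

Things in the scene. Friction and masses are not known exactly. Their poses are not given: they have to be found in the camera images.
- bay: White sheet-metal ink bay fixed to the bench: tub 260 (its x) x 215 (its y) x 110 mm high, walls 6 mm; origin at the centre of its underside, z up. Deck inside 50 mm above the bench; four cartridges fill x -115 to -23 mm of it up to 90 mm height. The prop rod lies along y in the clear lane at x = +60 mm. Hinge line of the grey lid: y = -80, z = 110 mm, parallel to x.
- lid (a joint): Lid angle, rad: 0 shut, grows opening upward; stop at 1.8, just past upright, where it stays. The hinge is stiff (about 0.32 N m): let go, the lid stays put when steeper than about 1.1 and falls when flatter than about 0.6. Reads 0.75 to 1.0 with the pin home. The lid is 254 x 190 x 6 mm, about 0.5 kg, and covers the tub from the hinge to its +y edge.
- hinge (a point): Middle of the lid's hinge line: bay x = 0, y = -80, z = 110 mm. Axes are the bay's.
- handle (a point): Middle of the lid's bar handle: round steel bar 12 mm thick, 104 mm clear between its brackets, parallel to the hinge, 225 mm from it, 35 mm out from the lid's free edge (29 mm gap) and 3 mm above the plane of the lid's underside, which passes through the hinge line. The bar can turn in the fingers. Axes are the lid's: y from hinge to handle, z out of its top.
- prop (a joint): Prop rod angle, rad: 0 lying level with its tip towards the hinge, 1.57 straight up; grows as the tip rises and comes over towards the handle side; stop at 1.9. The pivot is stiff (about 0.22 N m): the rod stays where it is put, and the lid's weight alone does not move it.
- pivot (a point): Prop rod's pivot: x = 60, y = 70, z = 74 mm in the bay's frame (24 mm above the deck). The rod swings in the bay's y-z plane. Grip it between 85 and 105 mm from the pivot; there 55 mm is free to either side. Axes are the bay's.
- tip (a point): End of the prop rod's pin, 140 mm from the pivot. Round steel rod 12 mm thick; a collar 20 mm across ends 127.5 mm from the pivot; the last 12.5 mm is the pin, 8 mm thick, round-ended. The rod lies along this frame's y (tip at -y).
- catch (a point): Point on the face of the smooth steel catch strip under the lid: 128 mm from the hinge along the lid, over the rod's lane, 20 mm below the lid's underside; z points into the lid. The holding hole (13 mm along the lid, 14 across, strip 4 mm thick) is centred up to 26 mm from this point, towards hinge or handle: its setting differs each time and is not measured; it is found by feel.
- search (a point): Strip face 80 mm from the hinge, where the tip should first meet it: rod left at 0.7 to 0.85 rad, lid coming down. Pressing on with 4 to 9 N at the handle pushes the rod over: the tip slides along the strip towards the handle side, drops into the hole and the collar stops it dead, tip 6 to 9 mm past the face. Over 12 N then is too much. Below 0.6 rad the tip jams; past 0.9 it may miss the hole.

How it is judged:
On the way, in this order (a step that is already met when the one before it is completed fails the run):
1. the lid is lifted right back onto its stop (value of joint lid above 1.6 rad), for 0.2 s.
2. the prop rod is swung up while the lid leans back (value of joint prop above 0.5 rad and value of joint lid above 1.5 rad), for 0.2 s.
At the end, for the whole second after the job is handed in: The pin is in the holding hole (its end more than 5.5 mm past the underside of the catch strip), the lid rests propped at 0.65 to 1.15 rad with the rod at 0.8 to 1.5 rad, and it is still (under 0.05 rad/s) (z of tip in the frame of catch above 0.0055 m and value of joint lid between 0.65 and 1.15 rad and value of joint prop between 0.8 and 1.5 rad and velocity of joint lid between -0.05 and 0.05 rad/s); the robot touches nothing.
It fails at once if the lid is forced against the prop rod (over 60 N between the strip and the rod) (contact force between prop and strip above 60 N).
It fails at once if the lid falls or is slammed (closing faster than 1.5 rad/s) (velocity of joint lid below -1.5 rad/s).
It fails at once if another thing on the bench is shifted by more than 40 mm or tipped (distance of any of flask_a, flask_b, dye, cartridge_a, cartridge_b, tape, beaker, driver from where it was at the start of the episode above 0.04 m or angle between any of flask_a, flask_b, dye, cartridge_a, cartridge_b, tape, beaker's own z axis and vertical above 0.5 rad).
It also fails if it takes over 72 s, if anything falls off the work surface, if the arm or the gripper's body presses on something with over 40 N, if the wrist force passes 120 N, or if a joint passes its speed limit or range.

## Working session

There is one attempt and no reset: what is moved stays moved. The work goes in short steps, Python scripts to look and compute and a tool call to move; the robot and the scene stay as the last step left them, time stands still between calls to the robot, and variables do not carry over. Pictures are saved under pics/ and viewed, at most 10 in all, crops included, and the job is handed in when it is done.

Besides the shell and the picture viewer there is one more tool, called after ">>>" by a JSON object that holds its "api" and its "payload". jog_arm: Moves the arm, as the interface text tells. Its arguments: {"type":"object","properties":{"deltas":{"type":"array"},"grip":{"type":"number"},"squeeze":{"type":"number"}},"required":["deltas"]}

```bash
mkdir -p pics; ls; python3 - <<'E'
from station import arm, grab_frame
import cv2,json
print(arm.get_state())
for n in("side","top"):
    f=grab_frame(n); cv2.imwrite(f"pics/{n}0.png",f["img"][...,::-1])
    print(n,{k:v for k,v in f.items() if k!="img"})
E
```

```text
pics
{'t': 0.0, 'q': array([ 1.60807529e+00,  3.59363680e-01,  1.10728655e-02, -3.58254611e-04,
       -1.22413805e+00, -2.88104971e-01]), 'qd': array([-0.00211269, -0.00108559,  0.00127685,  0.00036457,  0.0011454 ,
       -0.000327  ]), 'joint_efforts': array([-8.07803626e-04, -5.82713842e+01,  2.93068850e+01,  6.99778005e+00,
        7.14774389e-03, -1.51418249e-04]), 'eef_pos': array([0.16743696, 0.6533879 , 0.22564235]), 'ee_rot': array([ 3.13993170e+00, -1.41004291e-04, -2.50947887e-01]), 'force': array([0.06315455, 0.13521666, 0.77816578]), 'moment': array([ 0.00209704, -0.01964296, -0.03331754]), 'gripper_force': 0.0, 'width': 0.0876066944168046}
side {'vfov': 52.75409975339115, 'cx': 320.6253839802093, 'cy': 203.6394736912358, 'dist_coeffs': array([-0.08953195,  0.        ,  0.        ,  0.        ,  0.        ]), 'xyz': array([ 0.31766247, -0.28585253,  0.58291456]), 'rotation': array([-2.42979928, -0.01787975, -0.6713527 ])}
top {'vfov': 52.179001086165066, 'cx': 317.29377734832957, 'cy': 205.39580337768356, 'dist_coeffs': array([-0.08905758,  0.        ,  0.        ,  0.        ,  0.        ]), 'xyz': array([0.45966232, 0.0600659 , 0.72631075]), 'rotation': array([-2.92926821e+00, -3.59026825e-04, -1.57499415e+00])}
```

View pics/side0.png

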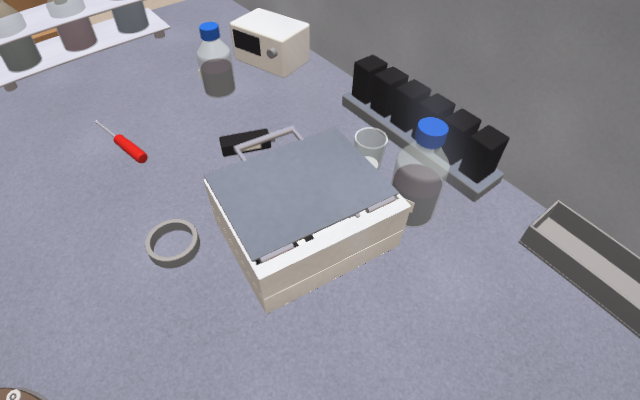

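View pics/top0.png

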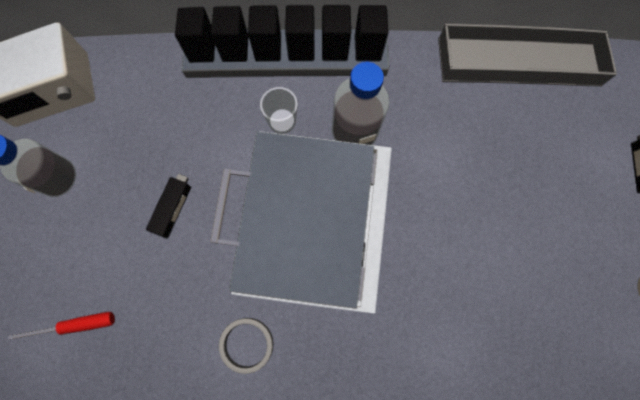

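The bay's handle faces world +y (left in the top view). Lid corners in the top view are (262,132), (374,143), (357,306) and (233,293), and the tub's rear corners are (391,147) and (375,311). The handle bar runs from (227,170) to (213,242).

```bash
cat > h.py <<'E'
import numpy as np, cv2
from scipy.spatial.transform import Rotation as R
from scipy.optimize import least_squares
def cam(f):
    Rw=R.from_euler('xyz',f['rotation']).as_matrix(); fl=f['img'].shape[0]/2/np.tan(np.radians(f['vfov']/2))
    K=np.array([[fl,0,f['cx']],[0,fl,f['cy']],[0,0,1]]); return Rw,K
def proj(f,P):
    Rw,K=cam(f); P=np.atleast_2d(P).astype(float)
    return cv2.projectPoints(P,cv2.Rodrigues(Rw.T)[0],-Rw.T@f['xyz'],K,f['dist_coeffs'])[0].reshape(-1,2)
def ray(f,uv,z):
    Rw,K=cam(f); n=cv2.undistortPoints(np.array([[uv]],float),K,f['dist_coeffs']).ravel()
    d=Rw@[n[0],n[1],1]; return f['xyz']+d*(z-f['xyz'][2])/d[2]
def bay2w(p,P):
    return R.from_euler('z',p[2]).apply(P)+[p[0],p[1],0]
E
python3 - <<'E'
from h import *
from station import grab_frame
t=grab_frame('top'); s=grab_frame('side')
L=lambda x,y,z:[x/1e3,y/1e3,z/1e3]
T=[(262,132),(374,143),(357,306),(233,293),(391,147),(375,311)]
PT=[L(127,110,116),L(127,-80,116),L(-127,-80,116),L(-127,110,116),L(130,-107.5,110),L(-130,-107.5,110)]
S=[(205,179),(340,133),(262,265),(409,206)]
PS=[L(-127,110,116),L(127,110,116),L(-130,-107.5,110),L(130,-107.5,110)]
def r(p): return np.r_[(proj(t,bay2w(p,PT))-T).ravel(),(proj(s,bay2w(p,PS))-S).ravel()]
o=least_squares(r,[.46,.06,0],loss='soft_l1'); print(o.x,r(o.x).reshape(-1,2).round(1))
print('tub bottom side',proj(s,bay2w(o.x,[L(-130,-107.5,0),L(130,-107.5,0)])))
for hy,hz in((145,113),):
  print('handle ends',proj(t,bay2w(o.x,[L(52,hy,hz),L(-52,hy,hz)])).round(),proj(s,bay2w(o.x,[L(52,hy,hz),L(-52,hy,hz)])).round())
for n,uv,z in (('cart',(168,205),.02),('cart end',(180,180),.02),('cart end2',(160,235),.02),('beaker top',(279,105),.09),('beaker bot',(281,120),0),('dye cap',(367,80),.16),('dye bot',(357,140),.0),('tape',(246,345),.01)): print(n,ray(t,uv,z))
E
```

```text
[ 0.57495515  0.06282194 -0.12716293] [[-5.4 -1.9]
 [ 1.   0.8]
 [ 1.6  1.3]
 [-2.7 -2.2]
 [ 0.7 -1.5]
 [ 1.5  0.4]
 [-0.5 -3.9]
 [-4.2 -7.2]
 [-0.9 14.1]
 [ 3.2 -1.5]]
tub bottom side [[268.0479618  315.08371849]
 [400.34313598 245.0472242 ]]
handle ends [[228. 173.]
 [216. 238.]] [[291. 130.]
 [238. 149.]]
cart [0.61374883 0.32655108 0.02      ]
cart end [0.66003021 0.30779792 0.02      ]
cart end2 [0.5595845 0.3371786 0.02     ]
beaker top [0.77107186 0.12339921 0.09      ]
beaker bot [0.78373784 0.12791885 0.        ]
dye cap [ 0.77836383 -0.01778803  0.16      ]
dye bot [ 0.7423847  -0.01644157  0.        ]
tape [0.37292878 0.18080871 0.01      ]
```

```bash
python3 - <<'E'
from h import *
from station import grab_frame
p=[0.57495515,0.06282194,-0.12716293]
def box(x0,x1,y0,y1,z0,z1):
    C=np.array([[x,y,z] for x in(x0,x1) for y in (y0,y1) for z in (z0,z1)])/1e3
    E=[(i,j) for i in range(8) for j in range(i) if bin(i^j).count('1')==1]; return C,E
ims=[]
for n,(a,b,c,d) in(('top',(200,110,400,330)),('side',(190,110,420,320))):
    f=grab_frame(n); k=3; im=cv2.resize(f['img'][b:d,a:c,::-1].copy(),None,fx=k,fy=k,interpolation=cv2.INTER_CUBIC)
    for bx,col in ((box(-130,130,-107.5,107.5,0,110),(0,0,255)),(box(-127,127,-80,110,110,116),(0,255,0)),(box(-52,52,139,151,107,119),(255,0,0))):
        uv=(proj(f,bay2w(p,bx[0]))-[a,b]+.5)*k
        for i,j in bx[1]: cv2.line(im,tuple(map(int,uv[i])),tuple(map(int,uv[j])),col,1)
    ims.append(cv2.resize(im,(390,400) if 0 else None,fx=.58*1,fy=.58) if 0 else im)
h=max(i.shape[0] for i in ims)
o=np.hstack([cv2.copyMakeBorder(i,0,h-i.shape[0],0,0,0) for i in ims]); o=cv2.resize(o,None,fx=800/o.shape[1],fy=800/o.shape[1],interpolation=cv2.INTER_AREA)
cv2.imwrite('pics/ov.png',o); print(o.shape)
E
```

```text
(409, 800, 3)
```

View pics/ov.png

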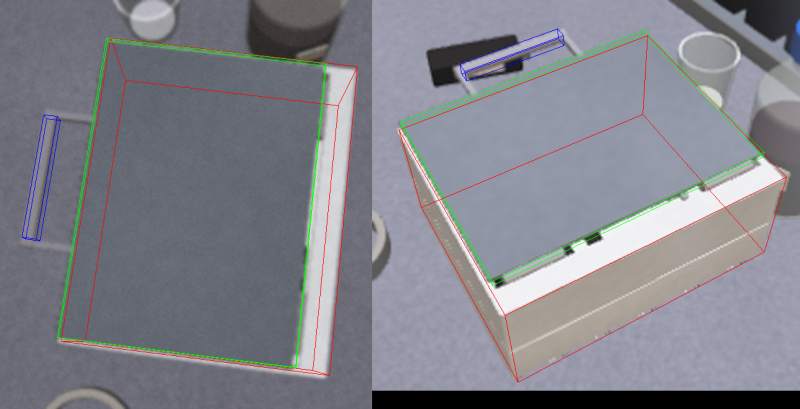

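The overlay shows the fitted bay, lid and handle lying on the image to within about 2 px. I'll move above the handle next.

```bash
cat >> h.py <<'E'
P0=[0.57495515,0.06282194,-0.12716293]
def rows(pts,yaw,p=P0,base=None):
    """pts: bay-frame grasp points (mm); yaw world; prints row list in jog units. base = (pos,yaw)"""
    from station import arm
    s=arm.get_state(); pos,y0=(s['eef_pos'],s['ee_rot'][2]) if base is None else base
    B=R.from_euler('xyz',[np.pi,0,y0]).as_matrix()
    out=[]
    for q in pts:
        w=bay2w(p,np.array([q],float)/1e3)[0]-[0,0,.019]
        d=B.T@(w-pos)/.06; t=-np.degrees((yaw-y0+np.pi)%(2*np.pi)-np.pi)/5
        out.append([round(v,3) for v in d]+[round(t,2)])
    return out
def hand(th,dz=3): return [0,-80+225*np.cos(th)-3*np.sin(th),110+225*np.sin(th)+3*np.cos(th)+dz]
def bay(s,p=P0):
    w=s['eef_pos']+[0,0,.019]; return R.from_euler('z',-p[2]).apply(w-[p[0],p[1],0])*1e3
E
python3 -c "
from h import *
from station import arm,grab_frame
print(rows([[0,145,240]],P0[2]))
t=grab_frame('top')
print(ray(t,(35,175),0),ray(t,(5,150),.17))"
```

```text
[[np.float64(8.724), np.float64(5.457), np.float64(0.087), np.float64(-1.42)]]
[0.67887187 0.6070651  0.        ] [0.66830749 0.53707608 0.17      ]
```

>>> {"api": "jog_arm", "payload": {"deltas": [[[0.5,0.3,-0.3,0],[1.2,0.75,-0.6,0],[1.9,1.2,-0.6,0],[2.6,1.65,-0.6,-0.3],[3.3,2.1,-0.6,-0.6],[4.0,2.5,-0.6,-0.9],[4.7,2.95,-0.6,-1.2],[5.3,3.3,-0.6,-1.42]]], "grip": 50}}

```text
t: 1.35
eef_pos: [0.4275, 0.3816, 0.2629]
ee_rot: [-3.141, -0.0, -0.127]
force: [-0.3, -0.2, -0.2]
width: 0.0499
gripper_force: 0.0
```

```bash
python3 -c "
from h import *
print(rows([[0,145,210]],P0[2]))"
```

```text
[[np.float64(3.111), np.float64(2.544), np.float64(1.198), np.float64(0.01)]]
```

>>> {"api": "jog_arm", "payload": {"deltas": [[[0.6,0.5,0,0],[1.2,1.0,0.2,0],[1.8,1.5,0.5,0],[2.4,2.0,0.8,0],[2.9,2.4,1.1,0],[3.11,2.54,1.2,0],[3.11,2.54,1.2,0]]]}}

```text
t: 2.22
eef_pos: [0.5926, 0.2077, 0.19]
ee_rot: [3.141, 0.001, -0.128]
force: [-0.1, 0.4, -0.4]
width: 0.0502
gripper_force: 0.0
```

```bash
python3 - <<'E'
from h import *
from station import grab_frame,arm
print(bay(arm.get_state()))
f=grab_frame('wrist'); im=f['img'][...,::-1].copy(); cv2.imwrite('pics/w_raw.png',im)
for y in(139,151):
  for x in (-52,):
    a,b=proj(f,bay2w(P0,np.array([[-52,y,113],[52,y,113]])/1e3)); cv2.line(im,tuple(map(int,a)),tuple(map(int,b)),(255,0,0),1)
a,b=proj(f,bay2w(P0,np.array([[-127,110,116],[127,110,116]])/1e3)); cv2.line(im,tuple(map(int,a)),tuple(map(int,b)),(0,255,0),1)
cv2.imwrite('pics/w1.png',im)
E
```

```text
[ -0.91436552 145.92597255 209.01065126]
```

View pics/w1.png

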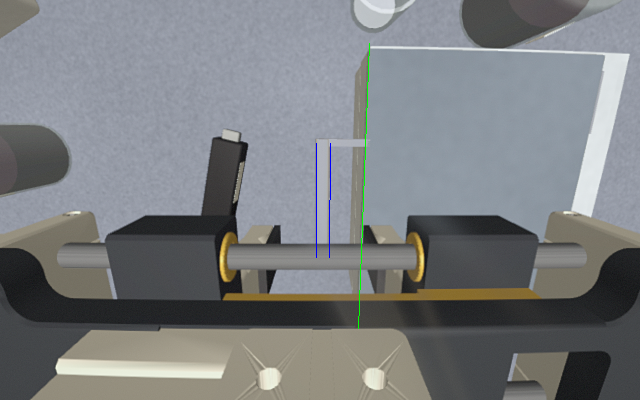

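The bar (columns 317–330) coincides with the prediction and lies centred between the fingers. I'll narrow the fingers to 20 mm and go down.

>>> {"api": "jog_arm", "payload": {"deltas": [[[0,0.01,0,0],[0,0.01,0.3,0],[0,0.01,0.6,0],[0,0.01,0.9,0],[0,0.01,1.1,0],[0,0.01,1.3,0],[0,0.01,1.45,0],[0,0.01,1.55,0]]], "grip": 20}}

```text
t: 3.28
eef_pos: [0.5922, 0.2077, 0.0971]
ee_rot: [3.141, 0.0, -0.127]
force: [-0.5, -0.1, 0.5]
width: 0.0202
gripper_force: 0.0
```

>>> {"api": "jog_arm", "payload": {"deltas": [[[0,0,0,0],[0,0,0,0],[0,0,0,0],[0,0,0,0]]], "grip": 0, "squeeze": 15}}

```text
t: 3.78
eef_pos: [0.5922, 0.2075, 0.0976]
ee_rot: [3.141, -0.0, -0.127]
force: [0.6, -1.7, -3.2]
width: 0.011
gripper_force: 15.0
```

```bash
python3 - <<'E'
from h import *
from station import arm
b=bay(arm.get_state()); print(b, arm.get_state()['force'])
g=np.array(hand(0)); off=b-g
for th in np.arange(.1,1.81,.1):
    d=np.array(hand(th))-g; print(round(th,1),(-d[1]/60).round(2),(-d[2]/60).round(2))
E
```

```text
[ -1.24886306 145.73395205 116.61687003] [ 0.56321783 -1.73048319 -3.21868878]
0.1 0.02 -0.37
0.2 0.08 -0.74
0.3 0.18 -1.11
0.4 0.32 -1.46
0.5 0.48 -1.79
0.6 0.68 -2.11
0.7 0.91 -2.4
0.8 1.17 -2.67
0.9 1.46 -2.92
1.0 1.77 -3.13
1.1 2.09 -3.31
1.2 2.44 -3.46
1.3 2.8 -3.58
1.4 3.16 -3.65
1.5 3.53 -3.69
1.6 3.91 -3.7
1.7 4.28 -3.66
1.8 4.65 -3.59
```

>>> {"api": "jog_arm", "payload": {"deltas": [[[0,0.02,-0.37,0],[0,0.08,-0.74,0],[0,0.18,-1.11,0],[0,0.32,-1.46,0],[0,0.48,-1.79,0],[0,0.68,-2.11,0],[0,0.68,-2.11,0]]]}}

```text
t: 4.65
eef_pos: [0.5869, 0.1679, 0.2259]
ee_rot: [-3.139, -0.001, -0.127]
force: [-3.8, 5.1, 1.3]
width: 0.0115
gripper_force: 15.0
```

```bash
python3 - <<'E'
from h import *
from station import arm
print(bay(arm.get_state()),hand(.6),hand(.6,0))
E
```

```text
[ -1.42695805 105.74113131 244.90486471] [0, np.float64(104.0065859344925), np.float64(242.52056335861198)] [0, np.float64(104.0065859344925), np.float64(239.52056335861198)]
```

>>> {"api": "jog_arm", "payload": {"deltas": [[[0,0.23,-0.29,0],[0,0.49,-0.56,0],[0,0.78,-0.81,0],[0,1.09,-1.02,0],[0,1.41,-1.2,0],[0,1.76,-1.35,0],[0,2.12,-1.47,0],[0,2.48,-1.54,0]]]}}

```text
t: 5.65
eef_pos: [0.5682, 0.0204, 0.3188]
ee_rot: [-3.139, -0.002, -0.126]
force: [-5.7, 5.0, 7.7]
width: 0.0115
gripper_force: 15.0
```

>>> {"api": "jog_arm", "payload": {"deltas": [[[0,0.2,-0.02,0],[0,0.37,-0.04,0],[0,0.56,-0.05,0],[0,0.75,-0.05,0],[0,0.94,-0.03,0],[0,1.12,-0.01,0],[0,1.3,0.02,0],[0,1.38,0.04,0]]]}}

```text
t: 6.65
eef_pos: [0.5568, -0.0628, 0.3145]
ee_rot: [3.141, 0.001, -0.127]
force: [-6.2, 1.0, 5.5]
width: 0.0112
gripper_force: 15.0
```

```bash
python3 - <<'E'
from h import *
from station import arm
b=bay(arm.get_state());print(b,np.arctan2(b[2]-113,b[1]+80)); print(hand(1.8))
E
```

```text
[  -2.03358684 -126.91738105  333.51909231] 1.7804293408046792
[0, np.float64(-134.04201419857918), np.float64(331.4341106635147)]
```

>>> {"api": "jog_arm", "payload": {"deltas": [[[0,0,0,0],[0,0,0,0],[0,0,0,0],[0,0,-0.2,0],[0,0,-0.5,0],[0,0,-0.9,0]]], "grip": 30}}

```text
t: 7.4
eef_pos: [0.5577, -0.0624, 0.3692]
ee_rot: [3.141, 0.0, -0.127]
force: [-0.1, -0.4, 0.2]
width: 0.0297
gripper_force: 0.0
```

```bash
python3 - <<'E'
from h import *
from station import arm,grab_frame
s=arm.get_state();print(bay(s),s['q'],s['force'])
for y in (P0[2]+np.pi/2,P0[2]-np.pi/2): print(rows([[60,-25,330],[60,-25,180]],y))
f=grab_frame('top'); cv2.imwrite('pics/top2.png',f['img'][...,::-1])
E
```

```text
[  -1.20160816 -126.39587081  388.22675436] [ 2.37487208e-01  1.10797425e-01  3.87436234e-03  1.66445023e-04
 -1.46407569e+00  1.20655809e+00] [-0.10884045 -0.41076664  0.18463735]
[[np.float64(1.021), np.float64(-1.689), np.float64(0.97), np.float64(-18.0)], [np.float64(1.021), np.float64(-1.689), np.float64(3.47), np.float64(-18.0)]]
[[np.float64(1.021), np.float64(-1.689), np.float64(0.97), np.float64(18.0)], [np.float64(1.021), np.float64(-1.689), np.float64(3.47), np.float64(18.0)]]
```

View pics/top2.png

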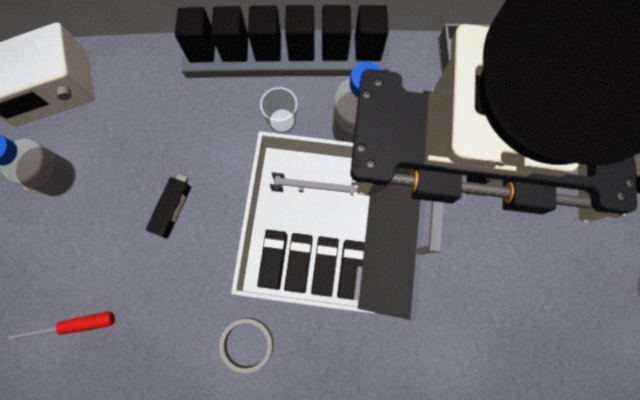

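The top view shows the lid leaning back at the right. The rod lies from the pivot at (278,182) to its tip at (355,188). Before turning, I'll check how far the wrist camera overhangs.

```bash
python3 - <<'E'
from h import *
from station import arm,grab_frame
f=grab_frame('wrist'); s=arm.get_state()
print(R.from_euler('xyz',s['ee_rot']).inv().apply(f['xyz']-s['eef_pos']))
f=grab_frame('top')
print(ray(f,(278,182),.074),bay2w(P0,[[.06,.07,.074],[.06,-.07,.074]]),ray(f,(355,188),.074))
E
```

```text
[ 0.06588824 -0.00090614 -0.15853806]
[0.64018261 0.12414535 0.074     ] [[ 0.64334813  0.12464751  0.074     ]
 [ 0.62559326 -0.01422209  0.074     ]] [ 0.62939577 -0.00311541  0.074     ]
```

>>> {"api": "jog_arm", "payload": {"deltas": [[[0.1,-0.2,-0.2,-1.5],[0.3,-0.5,-0.2,-3.5],[0.5,-0.8,-0.2,-5.5],[0.7,-1.1,-0.2,-7.5],[0.85,-1.4,-0.2,-9.5],[1.0,-1.69,-0.1,-11.5],[1.02,-1.69,0,-13.5],[1.02,-1.69,0,-15.5]]], "grip": 50}}

```text
t: 8.55
eef_pos: [0.6311, 0.0308, 0.3668]
ee_rot: [-3.14, 0.001, 1.232]
force: [-0.6, -0.3, 0.5]
width: 0.0502
gripper_force: 0.0
```

>>> {"api": "jog_arm", "payload": {"deltas": [[[0,0,0,-1],[0,0,0.2,-2],[0,0,0.2,-2]]]}}

```text
t: 8.93
eef_pos: [0.6307, 0.0304, 0.3549]
ee_rot: [-3.139, 0.001, 1.4]
force: [0.4, -1.0, -0.1]
width: 0.0501
gripper_force: 0.0
```

```bash
python3 - <<'E'
from h import *
from station import arm,grab_frame
s=arm.get_state();print(bay(s),s['q'],s['force'],s['ee_rot'][2]-P0[2])
print(rows([[60,-25,180],[60,-25,76]],s['ee_rot'][2]))
f=grab_frame('wrist'); im=f['img'][...,::-1].copy()
for x in(54,66):
    a,b=proj(f,bay2w(P0,np.array([[x,70,74],[x,-57,74]])/1e3)); cv2.line(im,tuple(map(int,a)),tuple(map(int,b)),(255,0,0),1)
cv2.imwrite('pics/w2.png',im)
E
```

```text
[ 59.41811438 -25.05933233 373.90006689] [ 3.56542106e-01  2.37835058e-01  1.28824545e-01 -4.61343991e-04
 -1.46417886e+00  2.61399704e+00] [ 0.38289001 -0.96185935 -0.10651296] 1.5268570388270533
[[np.float64(0.001), np.float64(0.01), np.float64(3.232), np.float64(-0.0)], [np.float64(0.001), np.float64(0.01), np.float64(4.965), np.float64(-0.0)]]
```

View pics/w2.png

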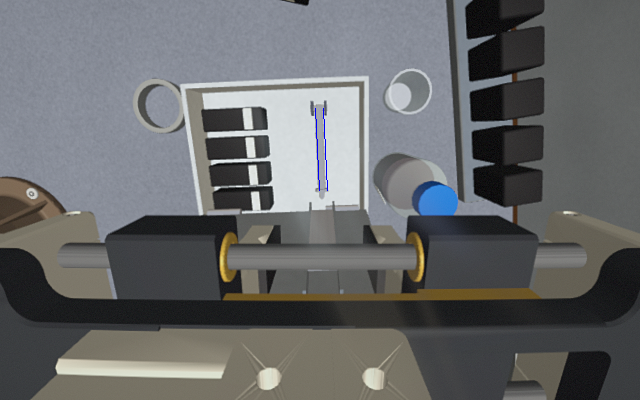

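```bash
python3 - <<'E'
from h import *
from station import grab_frame
t=grab_frame('side'); w=grab_frame('wrist')
o=least_squares(lambda X: np.r_[proj(t,X)[0]-(432,128),proj(w,X)[0]-(435,200)],[.77,0,.15])
X=o.x; print(X,o.cost,R.from_euler('z',-P0[2]).apply(X-[P0[0],P0[1],0]))
Y=ray(w,(400,180),.05); print(R.from_euler('z',-P0[2]).apply(Y-[P0[0],P0[1],0]))
E
```

```text
[ 0.76327769 -0.0103991   0.19314675] 1.795417562803882 [ 0.1960879  -0.04874667  0.19314675]
[ 0.19209236 -0.05035096  0.05      ]
```

The rod in the wrist view, with its pivot at (320,107) and tip at (321,193), matches the prediction. The blue-capped bottle may lie close to the gripper body, so I'll check that gap.

```bash
python3 - <<'E'
from h import *
from station import grab_frame
W=lambda P: bay2w(P0,np.array(P)/1e3)
a=np.linspace(0,2*np.pi,40)
ims=[]
for n,(x0,y0,x1,y1) in (('side',(350,100,480,250)),('wrist',(360,130,490,280))):
    f=grab_frame(n); k=4; im=cv2.resize(f['img'][y0:y1,x0:x1,::-1].copy(),None,fx=k,fy=k)
    def pl(P,c): cv2.polylines(im,[((proj(f,P)-[x0,y0]+.5)*k).astype(int)],True,c,1)
    for r,z,c in ((35,0,(0,0,255)),(35,100,(0,0,255)),(35,120,(0,255,255)),(18,193,(255,0,0)),(18,165,(255,0,0))):
        pl(W([[194+r*np.cos(t),-50+r*np.sin(t),z] for t in a]),c)
    if n=='side':
        for z in (121,): pl(W([[156,-64,z],[156,14,z],[60,14,z],[60,-64,z]]),(0,255,0))
    ims.append(im)
o=cv2.resize(np.hstack(ims),None,fx=.76,fy=.76,interpolation=cv2.INTER_AREA); cv2.imwrite('pics/bot.png',o); print(o.shape)
E
```

```text
(456, 790, 3)
```

View pics/bot.png

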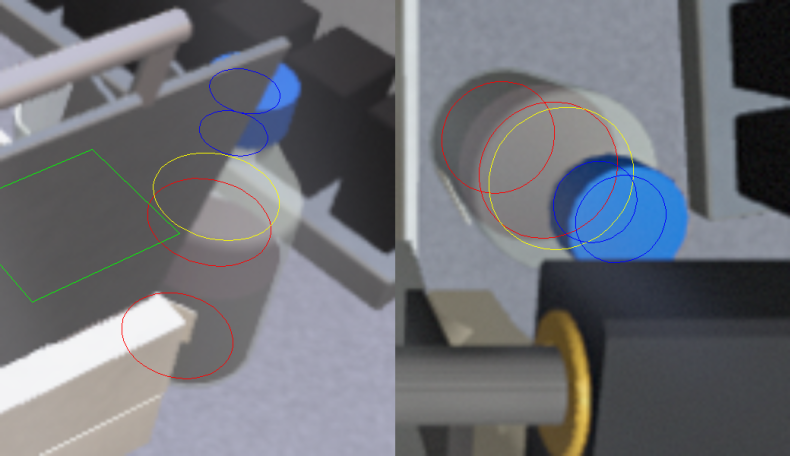

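The bottle's radius is about 43 mm around bay (194,-50), so its edge is near x=151 and the gripper body would reach 156. I'll grip shallower and nearer the pivot so the body stays above the bottle's shoulder.

>>> {"api": "jog_arm", "payload": {"deltas": [[[0.13,0,0.5,-0.5],[0.13,0,1.1,-0.5],[0.13,0,1.8,-0.5],[0.13,0,2.5,-0.5],[0.13,0,3.1,-0.5],[0.13,0,3.5,-0.5],[0.13,0,3.8,-0.5],[0.13,0,3.8,-0.5]]]}}

```text
t: 10.18
eef_pos: [0.6321, 0.0379, 0.1271]
ee_rot: [-3.14, 0.001, 1.444]
force: [-0.5, -0.5, 0.6]
width: 0.0496
gripper_force: 0.0
```

```bash
python3 - <<'E'
from h import *
from station import arm
s=arm.get_state();print(bay(s),s['q'][5],s['force'],s['ee_rot'][2]-P0[2]); print(rows([[59.2,-17,82]],s['ee_rot'][2]))
E
```

```text
[ 59.81327928 -17.47760916 146.13946091] 2.6468363565692252 [-0.54646612 -0.5140708   0.58921116] 1.5707137367817396
[[np.float64(0.008), np.float64(-0.01), np.float64(1.069), np.float64(-0.0)]]
```

>>> {"api": "jog_arm", "payload": {"deltas": [[[0,-0.01,0.3,0],[0,-0.01,0.6,0],[0,-0.01,0.8,0],[0,-0.01,0.95,0],[0,-0.01,1.07,0],[0,-0.01,1.07,0]]], "grip": 40}}

```text
t: 10.92
eef_pos: [0.6318, 0.0381, 0.0635]
ee_rot: [-3.141, 0.0, 1.444]
force: [-0.1, 1.0, -0.6]
width: 0.0399
gripper_force: 0.0
```

>>> {"api": "jog_arm", "payload": {"deltas": [[[0,0,0,0],[0,0,0,0],[0,0,0,0],[0,0,0,0],[0,0,0,0]]], "grip": 0, "squeeze": 15}}

```text
t: 11.55
eef_pos: [0.6301, 0.0383, 0.0634]
ee_rot: [-3.138, 0.0, 1.443]
force: [-4.9, 2.7, 1.2]
width: 0.0112
gripper_force: 15.0
```

```bash
python3 - <<'E'
from h import *
from station import arm
s=arm.get_state();b=bay(s);print(b,s['force'])
r=70-b[1]
for a in np.arange(.1,.9,.1): print(round(a,2),((r-r*np.cos(a))/60).round(2),(-r*np.sin(a)/60).round(2))
E
```

```text
[ 57.77643361 -17.33887602  82.44917972] [-4.92844267  2.662062    1.15245371]
0.1 0.01 -0.15
0.2 0.03 -0.29
0.3 0.07 -0.43
0.4 0.11 -0.57
0.5 0.18 -0.7
0.6 0.25 -0.82
0.7 0.34 -0.94
0.8 0.44 -1.04
```

>>> {"api": "jog_arm", "payload": {"deltas": [[[0.01,0,-0.15,0],[0.03,0,-0.29,0],[0.07,0,-0.43,0],[0.11,0,-0.57,0],[0.18,0,-0.7,0],[0.25,0,-0.82,0],[0.34,0,-0.94,0],[0.42,0,-1.02,0]]]}}

```text
t: 12.55
eef_pos: [0.6334, 0.0628, 0.1246]
ee_rot: [-3.138, 0.001, 1.443]
force: [-5.8, -0.2, -6.0]
width: 0.0115
gripper_force: 15.0
```

```bash
python3 - <<'E'
from h import *
from station import arm,grab_frame
s=arm.get_state();b=bay(s);print(b,s['force'],s['width'],np.arctan2(b[2]-8.4-74,70-b[1]))
cv2.imwrite('pics/w3.png',grab_frame('wrist')['img'][...,::-1]);f=grab_frame('top'); cv2.imwrite('pics/t3.png',f['img'][...,::-1])
E
```

```text
[ 57.95502486   7.42300583 143.64683847] [-5.82267667 -0.1996767  -5.95540643] 0.011507830201136637 0.774656252860599
```

View pics/w3.png

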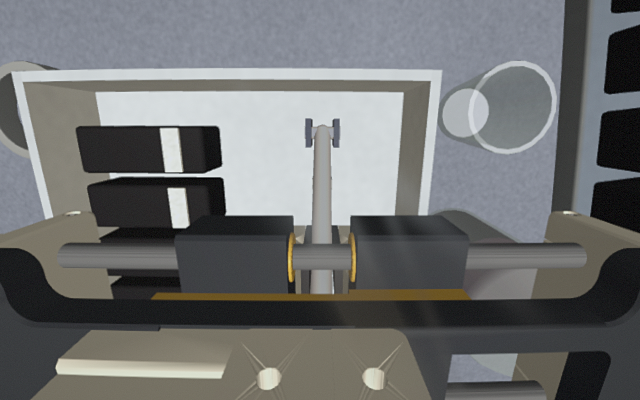

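The rod stands raised in the fingers, from its pivot at (322,130), at about 0.77 rad. I'll release it, rise, and go back to the handle.

>>> {"api": "jog_arm", "payload": {"deltas": [[[0,0,0,0],[0,0,0,0],[0,0,0,0],[0,0,-0.3,0],[0,0,-0.8,0],[0,0,-1.4,0],[0,0,-2.1,0],[0,0,-2.8,0]]], "grip": 50}}

```text
t: 13.65
eef_pos: [0.6353, 0.0629, 0.2963]
ee_rot: [3.14, -0.0, 1.444]
force: [0.2, -0.1, -0.7]
width: 0.0498
gripper_force: 0.0
```

>>> {"api": "jog_arm", "payload": {"deltas": [[[0,0,-0.6,0],[0,0,-1.2,1],[0,0,-1.6,3],[-0.2,-0.1,-1.6,5],[-0.6,-0.3,-1.6,7],[-1.0,-0.5,-1.6,9],[-1.4,-0.7,-1.6,11],[-1.8,-0.9,-1.6,13]]]}}

```text
t: 14.65
eef_pos: [0.5673, -0.0381, 0.391]
ee_rot: [3.141, -0.002, 0.304]
force: [-0.4, 0.6, 0.0]
width: 0.0498
gripper_force: 0.0
```

>>> {"api": "jog_arm", "payload": {"deltas": [[[0,0,0,2],[0,0,0,4],[0,0,0,5],[0,0,0,5]]], "grip": 30}}

```text
t: 15.15
eef_pos: [0.5678, -0.0374, 0.3906]
ee_rot: [-3.141, -0.002, -0.126]
force: [-0.3, 0.4, -0.6]
width: 0.0301
gripper_force: 0.0
```

```bash
python3 - <<'E'
from h import *
from station import arm,grab_frame
s=arm.get_state();b=bay(s);print(b,s['force'],s['ee_rot'])
f=grab_frame('wrist'); im=f['img'][...,::-1].copy()
for th,c in ((1.75,(0,255,0)),(1.8,(255,0,0))):
    h=hand(th,0)
    a,b=proj(f,bay2w(P0,np.array([[-52,h[1],h[2]],[52,h[1],h[2]]])/1e3)); cv2.line(im,tuple(map(int,a)),tuple(map(int,b)),c,1)
for r,c in ((.7,(0,0,255)),(.8,(0,255,255))):
    a,b=proj(f,bay2w(P0,np.array([[60,70,74],[60,70-140*np.cos(r),74+140*np.sin(r)]])/1e3)); cv2.line(im,tuple(map(int,a)),tuple(map(int,b)),c,1)
cv2.imwrite('pics/w4.png',im); print(rows([hand(1.77),hand(1.7)],P0[2]))
E
```

```text
[   5.66565907 -100.34089689  409.64691932] [-0.28060491  0.41049867 -0.60702906] [-3.14126451e+00 -1.74268565e-03 -1.26330926e-01]
[[np.float64(-0.096), np.float64(0.454), np.float64(1.274), np.float64(0.03)], [np.float64(-0.095), np.float64(0.196), np.float64(1.227), np.float64(0.03)]]
```

View pics/w4.png

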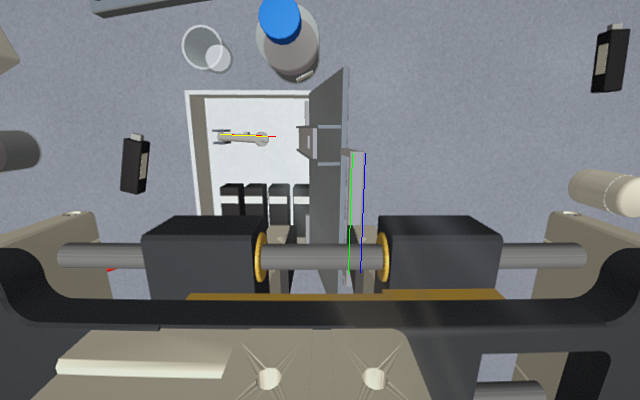

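The bar lies around column 357, so the lid is at about 1.775 rad. The rod tip near (268,138) puts the rod at about 0.75 rad. I'll grip the bar again.

>>> {"api": "jog_arm", "payload": {"deltas": [[[-0.05,0.25,0,0],[-0.1,0.47,0,0],[-0.1,0.47,0.3,0],[-0.1,0.47,0.7,0],[-0.1,0.47,1.0,0],[-0.1,0.47,1.2,0],[-0.1,0.47,1.27,0],[-0.1,0.47,1.27,0]]]}}

```text
t: 16.2
eef_pos: [0.5585, -0.0646, 0.3133]
ee_rot: [3.141, -0.0, -0.127]
force: [-0.2, 0.1, -0.2]
width: 0.0302
gripper_force: 0.0
```

>>> {"api": "jog_arm", "payload": {"deltas": [[[0,0,0,0],[0,0,0,0],[0,0,0,0],[0,0,0,0]]], "grip": 0, "squeeze": 10}}

```text
t: 16.7
eef_pos: [0.5586, -0.0643, 0.3133]
ee_rot: [-3.141, -0.001, -0.127]
force: [-0.7, 1.1, 1.8]
width: 0.0114
gripper_force: 10.0
```

```bash
python3 - <<'E'
from h import *
from station import arm
s=arm.get_state();b=bay(s);print(b,s['force'],s['width'])
th0=np.arctan2(b[2]-3-110,b[1]+80)-3/225; print(th0)
g=np.array(hand(th0))
for th in (1.75,1.7,1.65,1.6,1.55,1.5,1.45,1.4,1.35,1.3,1.25,1.2,1.15):
    d=np.array(hand(th))-g; print(th,(-d[1]/60).round(2),(-d[2]/60).round(2))
E
```

```text
[-1.01209897e-01 -1.28182372e+02  3.32315891e+02] [-0.72093415  1.10874738  1.82244842] 0.011424509197327178
1.7737213493980102
1.75 -0.09 -0.02
1.7 -0.27 -0.05
1.65 -0.46 -0.07
1.6 -0.65 -0.08
1.55 -0.83 -0.09
1.5 -1.02 -0.08
1.45 -1.21 -0.07
1.4 -1.39 -0.04
1.35 -1.58 -0.01
1.3 -1.76 0.04
1.25 -1.94 0.09
1.2 -2.12 0.15
1.15 -2.29 0.22
```

>>> {"api": "jog_arm", "payload": {"deltas": [[[0,-0.18,-0.04,0],[0,-0.46,-0.07,0],[0,-0.74,-0.08,0],[0,-1.02,-0.08,0],[0,-1.3,-0.05,0],[0,-1.58,-0.01,0],[0,-1.76,0.04,0],[0,-1.85,0.07,0]]]}}

```text
t: 17.7
eef_pos: [0.573, 0.0468, 0.3089]
ee_rot: [-3.141, -0.001, -0.126]
force: [4.6, -1.0, 3.4]
width: 0.0115
gripper_force: 10.0
```

```bash
cat > st.py <<'E'
from h import *
from station import arm
s=arm.get_state();b=bay(s);F=R.from_euler('z',-P0[2]).apply(s['force'])
th=np.arctan2(b[2]-3-110,b[1]+80)-3/225
print('t',s['t'],'bay',b.round(1),'Fbay',F.round(1),'th',th.round(3),'closing push',(-(F[1]*np.sin(th)-F[2]*np.cos(th))).round(1),'w',s['width'])
g=np.array(hand(th))
for k in range(1,9):
    d=np.array(hand(th-.02*k))-g; print(round(th-.02*k,3),(-d[1]/60).round(3),(-d[2]/60).round(3),end=' | ')
E
python3 st.py
```

```text
t 17.7 bay [ 1.000e-01 -1.610e+01  3.279e+02] Fbay [ 4.7 -0.4  3.4] th 1.268 closing push 1.4 w 0.011481348822799414
1.248 -0.072 0.022 | 1.228 -0.143 0.046 | 1.208 -0.214 0.071 | 1.188 -0.284 0.097 | 1.168 -0.354 0.125 | 1.148 -0.423 0.154 | 1.128 -0.491 0.184 | 1.108 -0.559 0.216 |
```

>>> {"api": "jog_arm", "payload": {"deltas": [[[0,-0.07,0.02,0],[0,-0.14,0.045,0],[0,-0.21,0.07,0],[0,-0.28,0.1,0],[0,-0.35,0.125,0],[0,-0.42,0.155,0]]]}}

```text
t: 18.45
eef_pos: [0.5762, 0.0708, 0.2997]
ee_rot: [-3.141, -0.001, -0.127]
force: [5.5, -1.3, 2.9]
width: 0.0117
gripper_force: 10.0
```

```bash
python3 st.py
```

```text
t 18.45 bay [3.000e-01 8.000e+00 3.187e+02] Fbay [ 5.6 -0.6  2.9] th 1.153 closing push 1.7 w 0.01166912565719814
1.133 -0.069 0.03 | 1.113 -0.137 0.062 | 1.093 -0.204 0.095 | 1.073 -0.271 0.129 | 1.053 -0.337 0.165 | 1.033 -0.402 0.201 | 1.013 -0.467 0.24 | 0.993 -0.53 0.279 |
```

>>> {"api": "jog_arm", "payload": {"deltas": [[[0,-0.035,0.015,0],[0,-0.07,0.03,0],[0,-0.1,0.045,0],[0,-0.135,0.06,0]]]}}

```text
t: 18.95
eef_pos: [0.5772, 0.0779, 0.2964]
ee_rot: [3.141, -0.001, -0.128]
force: [4.8, -4.1, 5.9]
width: 0.0114
gripper_force: 10.0
```

```bash
python3 st.py
```

```text
t 18.95 bay [3.000e-01 1.520e+01 3.154e+02] Fbay [ 5.3 -3.4  5.9] th 1.118 closing push 5.7 w 0.011417926166082901
1.098 -0.068 0.033 | 1.078 -0.134 0.067 | 1.058 -0.201 0.102 | 1.038 -0.266 0.138 | 1.018 -0.331 0.176 | 0.998 -0.395 0.216 | 0.978 -0.458 0.256 | 0.958 -0.52 0.298 |
```

Contact at about 1.13 rad, with the push at 5.7 N. I'll continue in small steps.

>>> {"api": "jog_arm", "payload": {"deltas": [[[0,-0.035,0.015,0],[0,-0.07,0.03,0],[0,-0.1,0.05,0],[0,-0.135,0.067,0]]]}}

```text
t: 19.45
eef_pos: [0.578, 0.085, 0.2929]
ee_rot: [3.139, -0.001, -0.128]
force: [4.3, -7.8, 6.1]
width: 0.0113
gripper_force: 10.0
```

```bash
python3 st.py
```

```text
t 19.45 bay [2.000e-01 2.240e+01 3.119e+02] Fbay [ 5.2 -7.2  6.1] th 1.082 closing push 9.2 w 0.011328230409700898
1.062 -0.066 0.035 | 1.042 -0.132 0.071 | 1.022 -0.197 0.109 | 1.002 -0.261 0.148 | 0.982 -0.324 0.188 | 0.962 -0.387 0.229 | 0.942 -0.449 0.272 | 0.922 -0.509 0.316 |
```

>>> {"api": "jog_arm", "payload": {"deltas": [[[0,-0.02,0.01,0],[0,-0.04,0.02,0],[0,-0.066,0.035,0],[0,-0.066,0.035,0]]]}}

```text
t: 19.95
eef_pos: [0.5786, 0.0897, 0.2903]
ee_rot: [3.141, -0.001, -0.128]
force: [6.9, -2.9, 4.7]
width: 0.0118
gripper_force: 10.0
```

```bash
python3 st.py
```

```text
t 19.95 bay [2.000e-01 2.710e+01 3.093e+02] Fbay [ 7.2 -2.   4.7] th 1.058 closing push 4.0 w 0.011758827482654069
1.038 -0.065 0.037 | 1.018 -0.13 0.074 | 0.998 -0.194 0.114 | 0.978 -0.257 0.154 | 0.958 -0.32 0.196 | 0.938 -0.381 0.239 | 0.918 -0.442 0.283 | 0.898 -0.502 0.328 |
```

>>> {"api": "jog_arm", "payload": {"deltas": [[[0,-0.03,0.02,0],[0,-0.065,0.037,0],[0,-0.1,0.055,0],[0,-0.13,0.074,0]]]}}

```text
t: 20.45
eef_pos: [0.5795, 0.0971, 0.2859]
ee_rot: [3.14, -0.001, -0.128]
force: [5.4, -5.5, 5.3]
width: 0.0115
gripper_force: 10.0
```

```bash
python3 st.py; python3 - <<'E'
import numpy as np
from scipy.optimize import brentq
def tip(phi): return np.array([150-140*np.cos(phi),-36+140*np.sin(phi)])
def f(phi,th): 
    u=np.array([np.cos(th),np.sin(th)]); n=np.array([-u[1],u[0]]); t=tip(phi); return t@n,t@u
print()
for th in (1.12,1.08,1.05,1.0,.95,.9,.85,.8,.75):
    r=[]
    for d in (-20,-12.5):
        try:
            p=[x for x in np.arange(.6,1.9,.002) if f(x,th)[0]<d<=f(x+.002,th)[0] or f(x,th)[0]>d>=f(x+.002,th)[0]]
            r+=[(round(x,2),round(f(x,th)[1],1)) for x in p]
        except Exception as e: r.append(e)
        r.append('|')
    print(th,r)
E
```

```text
t 20.45 bay [2.000e-01 3.460e+01 3.049e+02] Fbay [ 6.  -4.8  5.3] th 1.019 closing push 6.8 w 0.011504224759546844
0.999 -0.064 0.039 | 0.979 -0.127 0.079 | 0.959 -0.19 0.121 | 0.939 -0.251 0.164 | 0.919 -0.312 0.208 | 0.899 -0.372 0.253 | 0.879 -0.431 0.3 | 0.859 -0.488 0.347 | 
1.12 [(np.float64(0.82), np.float64(82.9)), '|', (np.float64(0.61), np.float64(55.1)), '|']
1.08 [(np.float64(0.88), np.float64(92.6)), '|', (np.float64(0.71), np.float64(68.8)), '|']
1.05 [(np.float64(0.94), np.float64(99.9)), '|', (np.float64(0.77), np.float64(78.5)), '|']
1.0 [(np.float64(1.03), np.float64(112.3)), '|', (np.float64(0.88), np.float64(93.9)), '|']
0.95 [(np.float64(1.12), np.float64(124.7)), '|', (np.float64(0.99), np.float64(108.8)), '|']
0.9 [(np.float64(1.21), np.float64(137.2)), '|', (np.float64(1.1), np.float64(123.0)), '|']
0.85 [(np.float64(1.31), np.float64(149.5)), '|', (np.float64(1.2), np.float64(137.0)), '|']
0.8 [(np.float64(1.41), np.float64(161.7)), '|', (np.float64(1.31), np.float64(150.3)), '|']
0.75 [(np.float64(1.5), np.float64(173.4)), '|', (np.float64(1.41), np.float64(163.2)), '|']
```

>>> {"api": "jog_arm", "payload": {"deltas": [[[0,-0.03,0.02,0],[0,-0.064,0.039,0],[0,-0.095,0.059,0],[0,-0.095,0.059,0]]]}}

```text
t: 20.95
eef_pos: [0.5803, 0.1034, 0.282]
ee_rot: [3.141, -0.001, -0.128]
force: [7.0, -3.0, 2.4]
width: 0.0114
gripper_force: 10.0
```

```bash
python3 st.py
```

```text
t 20.95 bay [2.00e-01 4.09e+01 3.01e+02] Fbay [ 7.3 -2.1  2.4] th 0.986 closing push 3.0 w 0.011394445650746644
0.966 -0.063 0.041 | 0.946 -0.125 0.084 | 0.926 -0.185 0.127 | 0.906 -0.246 0.172 | 0.886 -0.305 0.218 | 0.866 -0.363 0.266 | 0.846 -0.42 0.314 | 0.826 -0.477 0.364 |
```

>>> {"api": "jog_arm", "payload": {"deltas": [[[0,-0.03,0.02,0],[0,-0.063,0.041,0],[0,-0.063,0.041,0]]]}}

```text
t: 21.32
eef_pos: [0.5808, 0.1072, 0.2794]
ee_rot: [3.141, -0.001, -0.128]
force: [5.1, -2.7, 2.8]
width: 0.012
gripper_force: 10.0
```

```bash
python3 st.py
```

```text
t 21.325 bay [1.000e-01 4.480e+01 2.984e+02] Fbay [ 5.4 -2.   2.8] th 0.965 closing push 3.2 w 0.011991721289792893
0.945 -0.062 0.042 | 0.925 -0.123 0.086 | 0.905 -0.183 0.131 | 0.885 -0.242 0.177 | 0.865 -0.3 0.225 | 0.845 -0.357 0.273 | 0.825 -0.414 0.323 | 0.805 -0.469 0.373 |
```

>>> {"api": "jog_arm", "payload": {"deltas": [[[0,-0.03,0.02,0],[0,-0.062,0.042,0],[0,-0.062,0.042,0]]]}}

```text
t: 21.7
eef_pos: [0.5812, 0.1112, 0.2766]
ee_rot: [3.141, -0.0, -0.128]
force: [6.1, -1.8, -0.1]
width: 0.0113
gripper_force: 10.0
```

```bash
python3 st.py
```

```text
t 21.7 bay [1.000e-01 4.880e+01 2.956e+02] Fbay [ 6.3 -1.  -0.1] th 0.943 closing push 0.8 w 0.011298074736887702
0.923 -0.061 0.044 | 0.903 -0.121 0.089 | 0.883 -0.18 0.135 | 0.863 -0.238 0.183 | 0.843 -0.295 0.231 | 0.823 -0.351 0.281 | 0.803 -0.407 0.332 | 0.783 -0.461 0.383 |
```

Push fell to 0.8 N, so the pin may be dropping into the hole. I'll continue with small steps.

>>> {"api": "jog_arm", "payload": {"deltas": [[[0,-0.03,0.02,0],[0,-0.061,0.044,0],[0,-0.061,0.044,0]]]}}

```text
t: 22.08
eef_pos: [0.5817, 0.115, 0.2738]
ee_rot: [-3.141, -0.0, -0.128]
force: [5.7, -0.7, 0.5]
width: 0.0114
gripper_force: 10.0
```

```bash
python3 st.py
```

```text
t 22.075 bay [  0.   52.6 292.8] Fbay [5.8 0.  0.5] th 0.922 closing push 0.3 w 0.01141782686452516
0.902 -0.06 0.045 | 0.882 -0.119 0.091 | 0.862 -0.177 0.139 | 0.842 -0.234 0.188 | 0.822 -0.29 0.237 | 0.802 -0.345 0.288 | 0.782 -0.399 0.34 | 0.762 -0.452 0.393 |
```

>>> {"api": "jog_arm", "payload": {"deltas": [[[0,-0.03,0.022,0],[0,-0.06,0.045,0],[0,-0.06,0.045,0]]]}}

```text
t: 22.45
eef_pos: [0.5821, 0.1186, 0.271]
ee_rot: [-3.141, -0.0, -0.128]
force: [6.4, -0.7, 0.3]
width: 0.0116
gripper_force: 10.0
```

```bash
python3 st.py
```

```text
t 22.45 bay [  0.   56.3 290. ] Fbay [6.5 0.2 0.3] th 0.901 closing push 0.0 w 0.011569840198959336
0.881 -0.059 0.046 | 0.861 -0.117 0.094 | 0.841 -0.174 0.143 | 0.821 -0.23 0.192 | 0.801 -0.285 0.243 | 0.781 -0.339 0.295 | 0.761 -0.392 0.348 | 0.741 -0.444 0.402 |
```

>>> {"api": "jog_arm", "payload": {"deltas": [[[0,-0.03,0.023,0],[0,-0.059,0.046,0],[0,-0.059,0.046,0]]]}}

```text
t: 22.82
eef_pos: [0.5825, 0.1222, 0.2683]
ee_rot: [-3.141, -0.0, -0.128]
force: [5.5, 0.4, 0.6]
width: 0.0115
gripper_force: 10.0
```

```bash
python3 st.py; python3 - <<'E'
from h import *
from station import grab_frame
a=grab_frame('side')['img'][60:300,170:450,::-1]; cv2.imwrite('pics/s5.png',cv2.resize(a,None,fx=2.4,fy=2.4,interpolation=cv2.INTER_CUBIC))
E
```

```text
t 22.825 bay [ -0.   59.8 287.3] Fbay [5.4 1.1 0.6] th 0.881 closing push -0.4 w 0.011476551735309159
0.861 -0.058 0.048 | 0.841 -0.115 0.096 | 0.821 -0.171 0.146 | 0.801 -0.226 0.197 | 0.781 -0.28 0.249 | 0.761 -0.333 0.302 | 0.741 -0.385 0.356 | 0.721 -0.436 0.411 |
```

>>> {"api": "jog_arm", "payload": {"deltas": [[[0,-0.03,0.024,0],[0,-0.058,0.048,0],[0,-0.058,0.048,0]]]}}

```text
t: 23.25
eef_pos: [0.5829, 0.1251, 0.2658]
ee_rot: [3.141, -0.0, -0.128]
force: [4.1, -3.1, 2.5]
width: 0.0114
gripper_force: 10.0
```

```bash
python3 st.py
```

```text
t 23.25 bay [ -0.   62.8 284.8] Fbay [ 4.5 -2.6  2.5] th 0.864 closing push 3.6 w 0.01140055592352629
0.844 -0.057 0.049 | 0.824 -0.113 0.098 | 0.804 -0.169 0.149 | 0.784 -0.223 0.201 | 0.764 -0.276 0.254 | 0.744 -0.328 0.308 | 0.724 -0.379 0.363 | 0.704 -0.429 0.419 |
```

View pics/s5.png

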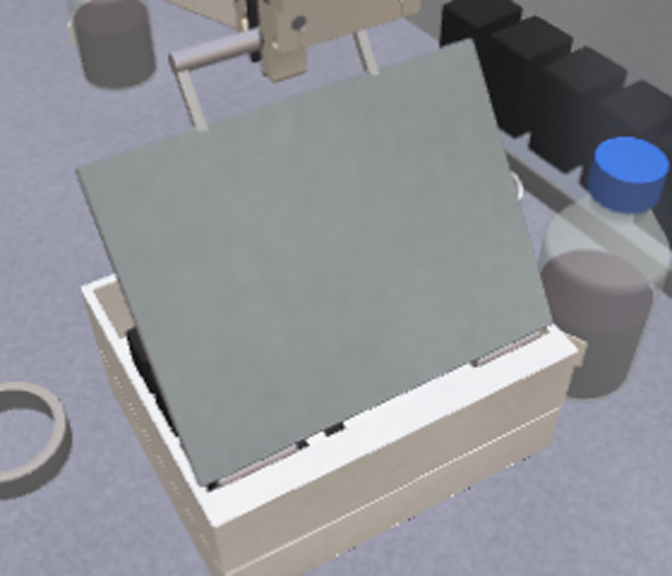

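The side view shows only the lid half open, with the rod hidden. The push has jumped to 3.6 N, so I'll press a little further to see whether it is a dead stop.

>>> {"api": "jog_arm", "payload": {"deltas": [[[0,-0.015,0.012,0],[0,-0.03,0.025,0],[0,-0.03,0.025,0]]]}}

```text
t: 23.62
eef_pos: [0.5831, 0.1265, 0.2646]
ee_rot: [3.141, -0.0, -0.128]
force: [4.0, -3.2, 4.0]
width: 0.0115
gripper_force: 10.0
```

```bash
python3 st.py
```

```text
t 23.625 bay [  0.   64.2 283.6] Fbay [ 4.4 -2.7  4. ] th 0.856 closing push 4.7 w 0.011508081855737661
0.836 -0.057 0.049 | 0.816 -0.113 0.099 | 0.796 -0.167 0.15 | 0.776 -0.221 0.203 | 0.756 -0.274 0.256 | 0.736 -0.326 0.31 | 0.716 -0.376 0.366 | 0.696 -0.425 0.422 |
```

>>> {"api": "jog_arm", "payload": {"deltas": [[[0,-0.015,0.012,0],[0,-0.03,0.025,0],[0,-0.03,0.025,0]]]}}

```text
t: 24.0
eef_pos: [0.5832, 0.1273, 0.2639]
ee_rot: [3.139, -0.001, -0.128]
force: [3.1, -7.3, 8.3]
width: 0.0116
gripper_force: 10.0
```

```bash
python3 st.py
```

```text
t 24.0 bay [  0.   65.  282.9] Fbay [ 4.  -6.8  8.3] th 0.851 closing push 10.6 w 0.01158840689738041
0.831 -0.057 0.049 | 0.811 -0.112 0.1 | 0.791 -0.167 0.151 | 0.771 -0.22 0.204 | 0.751 -0.273 0.257 | 0.731 -0.324 0.312 | 0.711 -0.374 0.368 | 0.691 -0.423 0.424 |
```

Push rose 6 N in 1 mm at a lid angle of about 0.851 rad: a dead stop. Before that there was a force-free drop of about 0.06 rad, which matches the pin falling home. I'll release and back off.

>>> {"api": "jog_arm", "payload": {"deltas": [[[0,0.01,-0.01,0],[0,0.01,-0.01,0],[0,0.01,-0.01,0],[0,0.01,-0.01,0]]], "grip": 20}}

```text
t: 24.5
eef_pos: [0.5827, 0.1288, 0.263]
ee_rot: [3.141, 0.001, -0.127]
force: [-0.8, -0.2, -0.3]
width: 0.0196
gripper_force: 0.0
```

```bash
python3 st.py
```

```text
t 24.5 bay [ -0.7  66.5 282. ] Fbay [-0.8 -0.3 -0.3] th 0.843 closing push -0.0 w 0.01959957980988326
0.823 -0.056 0.05 | 0.803 -0.111 0.1 | 0.783 -0.166 0.152 | 0.763 -0.219 0.205 | 0.743 -0.271 0.259 | 0.723 -0.322 0.314 | 0.703 -0.371 0.37 | 0.683 -0.42 0.427 |
```

>>> {"api": "jog_arm", "payload": {"deltas": [[[0,0,-0.2,0],[0,0,-0.5,0],[0,0,-0.9,0],[-0.4,-0.3,-1.2,0],[-0.9,-0.8,-1.3,0],[-1.4,-1.3,-1.3,0],[-1.7,-1.6,-1.3,0],[-1.7,-1.6,-1.3,0]]]}}

```text
t: 25.5
eef_pos: [0.4933, 0.2381, 0.3426]
ee_rot: [-3.14, -0.001, -0.124]
force: [-0.4, -0.2, 0.1]
width: 0.0198
gripper_force: 0.0
```

```bash
python3 - <<'E'
from h import *
from station import grab_frame,arm
print(arm.get_state()['eef_pos'],arm.get_state()['force'])
f=grab_frame('wrist'); g=cv2.cvtColor(f['img'],cv2.COLOR_RGB2GRAY).astype(np.float32)
for rr in ((25,60),(40,75),(60,95)):
  res=[]
  for phi in np.arange(.7,1.6,.05):
    r=np.linspace(*rr,30); q=lambda dx: proj(f,bay2w(P0,np.c_[np.full(30,60+dx),70-r*np.cos(phi),74+r*np.sin(phi)]/1e3))
    m=lambda dx:cv2.remap(g,*[c.astype(np.float32).reshape(1,-1) for c in q(dx).T],cv2.INTER_LINEAR).mean()
    res.append((round(phi,2),int(np.mean([m(d) for d in(-3,0,3)])-(m(-11)+m(11))/2)))
  print(rr,res)
print(proj(f,bay2w(P0,np.array([[60,70,74],[60,45,150]])/1e3)))
# lid angle: bar ends and corner check in the top view
t=grab_frame('top'); gt=cv2.cvtColor(t['img'],cv2.COLOR_RGB2GRAY).astype(np.float32); gx=np.abs(cv2.Sobel(cv2.GaussianBlur(gt,(0,0),1),cv2.CV_32F,1,0))
for th in np.arange(.6,1.1,.03):
    e=np.array([[x,-80+190*np.cos(th)-6*np.sin(th)*k,110+190*np.sin(th)+6*np.cos(th)*k] for x in np.r_[-120:-70:20j,70:115:15j] for k in (0,)])
    uv=proj(t,bay2w(P0,e/1e3)); print(th.round(2),int(cv2.remap(gx,uv[:,0].astype(np.float32)[None],uv[:,1].astype(np.float32)[None],1).mean()),end='; ')
cv2.imwrite('pics/w6.png',f['img'][...,::-1])
E
```

```text
[0.49328541 0.23811928 0.34258324] [-0.38526179 -0.21520691  0.06390865]
(25, 60) [(np.float64(0.7), -47), (np.float64(0.75), -59), (np.float64(0.8), -71), (np.float64(0.85), -83), (np.float64(0.9), -93), (np.float64(0.95), -95), (np.float64(1.0), -91), (np.float64(1.05), -86), (np.float64(1.1), -80), (np.float64(1.15), -76), (np.float64(1.2), -66), (np.float64(1.25), -53), (np.float64(1.3), -41), (np.float64(1.35), -23), (np.float64(1.4), 0), (np.float64(1.45), 12), (np.float64(1.5), 17), (np.float64(1.55), 15)]
(40, 75) [(np.float64(0.7), -11), (np.float64(0.75), -27), (np.float64(0.8), -43), (np.float64(0.85), -63), (np.float64(0.9), -84), (np.float64(0.95), -102), (np.float64(1.0), -104), (np.float64(1.05), -94), (np.float64(1.1), -84), (np.float64(1.15), -77), (np.float64(1.2), -64), (np.float64(1.25), -41), (np.float64(1.3), -15), (np.float64(1.35), 13), (np.float64(1.4), 31), (np.float64(1.45), 43), (np.float64(1.5), 47), (np.float64(1.55), 46)]
(60, 95) [(np.float64(0.7), 23), (np.float64(0.75), 12), (np.float64(0.8), -4), (np.float64(0.85), -22), (np.float64(0.9), -46), (np.float64(0.95), -79), (np.float64(1.0), -112), (np.float64(1.05), -113), (np.float64(1.1), -102), (np.float64(1.15), -95), (np.float64(1.2), -76), (np.float64(1.25), -37), (np.float64(1.3), 14), (np.float64(1.35), 38), (np.float64(1.4), 46), (np.float64(1.45), 49), (np.float64(1.5), 46), (np.float64(1.55), 43)]
[[388.79691811  57.30180943]
 [425.80435736  41.4882823 ]]
0.6 72; 0.63 196; 0.66 101; 0.69 25; 0.72 12; 0.75 21; 0.78 163; 0.81 103; 0.84 59; 0.87 88; 0.9 11; 0.93 2; 0.96 2; 0.99 2; 1.02 3; 1.05 3; 1.08 3;
```

```bash
python3 - <<'E'
from h import *
from station import grab_frame
f=grab_frame('wrist'); g=cv2.cvtColor(f['img'],cv2.COLOR_RGB2GRAY).astype(np.float32)
r=np.linspace(30,92,60); out=[]
for x0 in np.arange(55,62.1,.5):
  for phi in np.arange(.9,1.45,.02):
    m=lambda dx:cv2.remap(g,*[c.astype(np.float32).reshape(1,-1) for c in proj(f,bay2w(P0,np.c_[np.full(60,x0+dx),70-r*np.cos(phi),74+r*np.sin(phi)]/1e3)).T],1).mean()
    out.append((np.mean([m(d) for d in(-5,-2,0,2,5)])-(m(-8)+m(8))/2,x0,phi.round(2)))
out.sort(); print([(round(float(a)),float(b),float(c)) for a,b,c in out[:15]])
# bar in wrist view -> lid angle, by gradient along the bar's two edges
gx=cv2.Sobel(cv2.GaussianBlur(g,(0,0),1),cv2.CV_32F,1,0); o=[]
for th in np.arange(.7,1.05,.01):
    h=hand(th,0); X=np.linspace(5,50,30); v=0
    for dy in(-6,6):
        uv=proj(f,bay2w(P0,np.c_[X,np.full(30,h[1]+dy),np.full(30,h[2])]/1e3)); v+=abs(cv2.remap(gx,uv[:,0].astype(np.float32)[None],uv[:,1].astype(np.float32)[None],1).mean())
    o.append((int(v),round(float(th),2)))
print(sorted(o)[::-1][:6])
E
```

```text
[(-95, 58.0, 1.16), (-95, 58.5, 1.14), (-94, 57.5, 1.18), (-94, 59.0, 1.12), (-93, 57.0, 1.2), (-93, 58.0, 1.14), (-93, 58.5, 1.12), (-93, 59.5, 1.1), (-93, 57.5, 1.16), (-92, 59.0, 1.1), (-92, 57.0, 1.18), (-92, 56.5, 1.22), (-91, 59.5, 1.08), (-91, 60.0, 1.08), (-90, 58.0, 1.18)]
[(223, 0.86), (177, 1.03), (145, 0.87), (123, 0.91), (96, 1.02), (86, 0.82)]
```

The images give a rod angle of about 1.16 rad and a lid angle of about 0.86 rad. That puts the pin about 9 mm past the strip face, so it is home. Handing in.

```bash
python3 -c "
from station import arm
print(arm.job_done())"
```

```text
the job is handed in; nothing more can be done
None
```

I handed the job in at about 26 s of the 72 s limit: the lid is propped half open at about 0.86 rad, and the camera estimate puts the pin about 9 mm into the holding hole. The pass/fail result was not shown to me.

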